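# Kit the slide-carrier transport tray

## Robot

A 6-joint arm with a two-finger parallel gripper is mounted at the origin on a cart in front of the work surface, level with it; the furniture and walls round the work are solid. World frame = base frame: x ahead of the robot, y to its left, z up, the work surface at z = 0. Lengths are in m, angles in rad, forces in N, time in s.
With the tool pointing down it reaches from about 0.3 to 0.875 m from the base axis. Payload 6.4 kg.
Tool frame: the origin (TCP) lies between the finger pads; the fingertips stand ctrl.tip_extent ahead of it and the grasp point (between the pads) is the TCP (ctrl.tip_extent is the distance from the TCP to the fingertips, in m); z points along the fingers, y is the line along which they close (so a half turn about z gives the same grasp; the last joint's range is limited). The gripper opens to 85 mm and grips with 20 to 120 N. Pads are 22 mm wide; open, the fingers measure 114 mm over their backs; the gripper's body (76 mm by 85 mm) begins 54 mm behind the grasp point. The pads swing forward as they close: fully open they stand 13 mm farther back than shut.
Start: joints at [-1.473, 0.181, 1.607, -0, 1.354, -0.206], TCP at [0.172, -0.549, 0.25] pointing down, gripper open.
Joint ranges: [-2.99, 2.99], [-0.89, 2.07], [0.3, 2.58], [-1.14, 4.28], [0, 2.63], [-3.12, 3.12]. Speed limits (rad/s): [2.57, 2.57, 3.01, 3.14, 3.14, 3.14].

## Interface

Orientations are given as a unit quaternion [w, x, y, z].
In Python, from bench import ctrl gives the robot as it stands.
- The arm moves only by the tool send_rows, never from a script. Its arguments are lists of equal length, an entry for each row: "dr": the turn, a rotation vector about the tool's x, y, z in units of 6 degrees (1.0 is 6 degrees), a list of three; "xyz": the shift along the tool's x, y, z in cm, a list of three; "jaw": the opening in per cent of the stroke, from 0 (shut) to 100 (fully open). In form: {"dr": [[wx, wy, wz], ...], "xyz": [[dx, dy, dz], ...], "jaw": [jaw, ...]}. A call has exactly 8 rows; each row is the pose to reach, as a shift and turn from the pose commanded when the call began, along the tool's axes at that moment; what a row does not reach only later rows make up. A row lasts 1/8 s, in which the tool goes at most 62.5 mm and 10.7 degrees, less where a joint would pass 70% of its speed; a pose out of reach is approached as far as the arm can. A call with a gripper value outside its range is refused whole. The fingers move at their own pace and stop on an object; the grip force is fixed at half the most. Time passes only in rows, so rows that repeat a pose let the fingers close, or fill a call up. It gives the time, the measured TCP pose, the force, the opening and the grip force at its end, in the units of the state.
- ctrl.get_obs(): the state, without advancing time (a new reading comes with each control period).
- ctrl.camera(name): name is "scene" or "top"; returns the picture (384x512x3 uint8, red, green, blue); there is no depth.
- ctrl.calibration(name): a dict with "camera_matrix" (3x3 intrinsics, pixels), "world_from_camera" (4x4, takes a point from camera to world coordinates). Camera axes: x right, y up, looking along -z (the intrinsics and any distortion apply to the point x, -y, -z); pixel columns grow to the right and rows downward; lengths in m; the calibration is good to about 2 mm. A picture is of the moment at which its call begins. calibration takes no time and is no camera call.
- ctrl.hand_in(): hands the job in; it is judged then, once.
The state is a dict: "time_s": time; "q": joint angles; "dq": joint speeds; "joint_efforts": joint torques, N m; "eef_pos": TCP position; "eef_rot": TCP orientation; "wrist_force": force on the tool from outside, world axes, zero at the start; "torque": the same for the moment, N m; "opening": opening from 0.0 (shut) to 1.0 (fully open); "grasp_force": force on a finger pad.
Only numpy, scipy, OpenCV 4.12 (cv2) and the standard library are available. Lean on these libraries where they do the work, as an engineer would, in place of code of your own. Each camera call takes 0.05 s, during which the arm holds its last target. There are 200 camera calls.

## Task

Kit the grey transport tray: lift the red dust cap off the port and stand it upright in the tray's cap cup, and lay the blue-handled and the orange-handled slide carrier flat in the nests marked with their colours, each with its handle at the colour-marked end. Only when all that is done, lay the white clamp bar across both carriers, fully down between its two saddles. Set the parts down gently, never slam them, and leave the other things on the bench where they are.

Things in the scene. Friction and masses are not known exactly. Their poses are not given: they have to be found in the camera images.
- tray: Grey transport tray fixed to the bench, 150 (x) x 200 (y) mm, floor 6 mm thick, outer walls 20 mm high. Two nests side by side: blue at +y, orange at -y; between them the port (x +35 mm) and the cap cup (x -35.5 mm). Outside each side wall, at x +35 mm, a dark saddle. Origin: underside centre, z up; x points away from the robot within about 0.3 rad yaw.
- nest_blue (a point): Centre of the blue nest's floor, 6 mm above the bench; axes as the tray's. Nest 140 x 70 mm inside (6 mm free round a carrier); its inner side is a strip 16 mm above the bench. The -x end wall has the colour mark: the carrier's handle belongs at that end. A carrier at home has its origin here and axes parallel to the tray's.
- nest_orange (a point): Centre of the orange nest's floor, likewise.
- handle_end_blue (a point): Point on the blue nest's floor, 35 mm toward tray -x from its centre, over which the blue handle must stand.
- handle_end_orange (a point): The same point of the orange nest.
- cap_cup (a point): Centre of the floor (6 mm above the bench) of the cap cup, a round recess 42 mm across and 10 mm deep between the two nests.
- port (a point): Foot of the humidity port, a boss 22 mm across and 10 mm high (top 16 mm above the bench), 6 mm above the bench. The dust cap starts over it, standing on the tray floor.
- bar_seat (a point): Centre of the seated clamp bar's underside, 18 mm above the bench, above the port; the bar's y then lies along the tray's y and it rests on both carriers' plates (without them it sinks lower). The saddles' slots are 46 mm wide in x, 218 mm between their end stops, floor 12 mm and cheeks 34 mm above the bench.
- carrier_blue: Loose slide carrier: aluminium plate 128 (x) x 58 (y) x 12 mm with a glass slide let in flush; an upright blue grip fin 40 (x) x 10 (y) mm stands 38 mm above the plate, centred 35 mm toward its -x end. About 0.15 kg, balanced 12 mm from the fin. Origin: centre of the plate's underside; z up. Starts flat on the bench, long side roughly along the bench's front edge.
- carrier_orange: Loose slide carrier: aluminium plate 128 (x) x 58 (y) x 12 mm with a glass slide let in flush; an upright orange grip fin 40 (x) x 10 (y) mm stands 38 mm above the plate, centred 35 mm toward its -x end. About 0.15 kg, balanced 12 mm from the fin. Origin: centre of the plate's underside; z up. Starts flat on the bench, long side roughly along the bench's front edge.
- carrier_blue_handle (a point): Grip point in the blue fin, 39 mm above the carrier's underside (11 mm under the fin's top); pinch it across the carrier's y (10 mm).
- carrier_orange_handle (a point): Grip point in the orange fin, likewise.
- clamp_bar: White clamp bar 34 (x) x 206 (y) x 12 mm with an upright yellow grip fin 10 (x) x 40 (y) mm at its middle, 38 mm above the bar (top 50 mm above the underside); the same either way round. Loose, about 0.17 kg. Origin: centre of the underside. It starts flat on the bench, roughly parallel to the bench's front edge, before the centrifuge and the thermal cycler.
- clamp_bar_handle (a point): Grip point in the yellow fin, 39 mm above the bar's underside; pinch it across the bar's x (10 mm).
- dust_cap: Red dust cap, round, 32 mm across and 50 mm tall, open below, loose (about 0.03 kg): it lifts straight off the 10 mm high port (16 mm deep inside). Origin: centre of its rim's underside.
- beaker: Bystander: clear glass beaker, 73 mm across, 92 mm tall, left of the tray. Origin: centre of its foot.
- bottle_blue: Bystander: bottle with blue cap, 48 mm across, 102 mm tall, at the front left corner of the centrifuge, close to the tray. Origin: centre of its foot. The centrifuge is a fixed white box some 250 mm tall (lid open behind); its front face lies at x 0.47 m and its left face at y 0.11 m, the thermal cycler right of it has its front at x 0.46 m: carry long parts round them.
- bottle_amber: Bystander: brown bottle with black cap, 56 mm across, 125 mm tall, left of the tray. Origin: centre of its foot.
- bottle_white: Bystander: white bottle, 58 mm across, 118 mm tall, between the fixed centrifuge and thermal cycler. Origin: centre of its foot.
- marker_pen: Bystander: black-and-white marker pen 132 x 12 x 13 mm lying near the bench's front edge at the left. Origin: middle of its underside.
Things that resemble listed ones, but are neither listed nor needed, are in the scene too. What is shaped like the carrier_blue but green is not meant.

How it is judged:
On the way, in this order (a step that is already met when the one before it is completed fails the run):
1. the cap stands in its cup and both carriers lie home, the bar not yet near the tray's seat (horizontal distance between dust_cap and cap_cup below 0.007 m and z of dust_cap in the frame of cap_cup below 0.004 m and angle between dust_cap's own z axis and vertical below 0.1 rad and horizontal distance between carrier_blue and nest_blue below 0.011 m and horizontal distance between carrier_blue_handle and handle_end_blue below 0.012 m and z of carrier_blue in the frame of nest_blue between -0.003 and 0.003 m and angle between each of carrier_blue, carrier_orange's own z axis and vertical below 0.05 rad and horizontal distance between carrier_orange and nest_orange below 0.011 m and horizontal distance between carrier_orange_handle and handle_end_orange below 0.012 m and z of carrier_orange in the frame of nest_orange between -0.003 and 0.003 m and distance between clamp_bar and bar_seat above 0.06 m), for 0.2 s.
2. the clamp bar lies seated over both carriers (horizontal distance between clamp_bar and bar_seat below 0.011 m and z of clamp_bar in the frame of bar_seat between -0.003 and 0.003 m and angle between clamp_bar's own z axis and vertical below 0.05 rad and angle between the y axis of clamp_bar and the y axis of tray, either way round below 0.1 rad), for 0.2 s.
At the end, for the whole second after the job is handed in: Cap upright in its cup (7 mm off-centre, 4 mm in height at most); each carrier flat in its colour's nest (11 mm; 3 mm in height), handle at the marked end (12 mm); bar across both between the saddles (11 mm; 3 mm in height; 0.1 rad); all released, at rest (all of step 2 and horizontal distance between dust_cap and cap_cup below 0.007 m and z of dust_cap in the frame of cap_cup below 0.004 m and angle between dust_cap's own z axis and vertical below 0.1 rad and horizontal distance between carrier_blue and nest_blue below 0.011 m and horizontal distance between carrier_blue_handle and handle_end_blue below 0.012 m and z of carrier_blue in the frame of nest_blue between -0.003 and 0.003 m and angle between each of carrier_blue, carrier_orange's own z axis and vertical below 0.05 rad and horizontal distance between carrier_orange and nest_orange below 0.011 m and horizontal distance between carrier_orange_handle and handle_end_orange below 0.012 m and z of carrier_orange in the frame of nest_orange between -0.003 and 0.003 m and linear speed of each of carrier_blue, carrier_orange, clamp_bar, dust_cap below 0.02 m/s); the robot touches nothing.
It fails at once if one of the other things on the bench moved more than 25 mm or tipped (distance of any of beaker, bottle_blue, bottle_amber, bottle_white, marker_pen from where it was at the start of the episode above 0.025 m or angle between any of beaker, bottle_blue, bottle_amber, bottle_white, marker_pen's own z axis and vertical above 0.4 rad).
It fails at once if a kit part slammed against the tray (over 60 N) (contact force between any of carrier_blue, carrier_orange, clamp_bar, dust_cap and tray above 60 N).
It fails at once if the clamp bar slammed onto a carrier (over 60 N) (contact force between clamp_bar and carrier_blue above 60 N or contact force between clamp_bar and carrier_orange above 60 N).
It also fails if it takes over 72 s, if anything falls off the work surface, if the arm or the gripper's body presses on something with over 40 N, if the wrist force passes 120 N, or if a joint passes its speed limit or range.

## Working session

There is one attempt and no reset: what is moved stays moved. The work goes in short steps, Python scripts to look and compute and a tool call to move; the robot and the scene stay as the last step left them, time stands still between calls to the robot, and variables do not carry over. Pictures are saved under pics/ and viewed, at most 11 in all, crops included, and the job is handed in when it is done.

Besides the shell and the picture viewer there is one more tool, called after ">>>" by a JSON object that holds its "fn" and its "kwargs", one argument or row to a line. send_rows: Moves the arm, as the interface text tells. Its arguments: {"type":"object","properties":{"dr":{"type":"array","items":{"type":"array","items":{"type":"number"}}},"xyz":{"type":"array","items":{"type":"array","items":{"type":"number"}}},"jaw":{"type":"array","items":{"type":"number"}}},"required":["dr","xyz","jaw"]}

```bash
mkdir -p pics; python3 - <<'E'
from bench import ctrl
import cv2, numpy as np
for n in("scene","top"):
    im=ctrl.camera(n); cv2.imwrite(f"pics/{n}0.png",cv2.resize(im[:,:,::-1],(800,600),interpolation=cv2.INTER_CUBIC)); cv2.imwrite(f"raw_{n}.png",im[:,:,::-1])
    c=ctrl.calibration(n); print(n,c)
o=ctrl.get_obs(); print(o, ctrl.tip_extent)
E
```

```text
scene {'camera_matrix': array([[358.65393548,   0.        , 252.55508606],
       [  0.        , 358.65393548, 189.3401859 ],
       [  0.        ,   0.        ,   1.        ]]), 'world_from_camera': array([[-0.80518081,  0.30872922, -0.50633005, -0.03959551],
       [-0.59286827, -0.4389619 ,  0.67514418,  0.96674575],
       [-0.01382286,  0.84380016,  0.53647946,  0.66578678],
       [ 0.        ,  0.        ,  0.        ,  1.        ]])}
top {'camera_matrix': array([[444.056418  ,   0.        , 259.1390842 ],
       [  0.        , 444.056418  , 190.92125026],
       [  0.        ,   0.        ,   1.        ]]), 'world_from_camera': array([[ 0.00482462,  0.99526722, -0.0970561 ,  0.37684705],
       [-0.99992149,  0.00367906, -0.01197858,  0.19044608],
       [-0.01156481,  0.09710627,  0.99520683,  1.52773987],
       [ 0.        ,  0.        ,  0.        ,  1.        ]])}
{'time_s': 0.1, 'q': array([-1.47324416e+00,  1.81473922e-01,  1.60788669e+00,  2.34787317e-05,
        1.35379320e+00, -2.06309182e-01]), 'dq': array([-0.00089008, -0.00226408, -0.00217667,  0.00016366,  0.00100425,
       -0.00080515]), 'joint_efforts': array([-4.31610333e-04, -4.45878160e+01, -3.52238488e+01, -2.68603217e-04,
        4.13137372e-03,  1.67235175e-06]), 'eef_pos': array([ 0.17201719, -0.54819132,  0.24948049]), 'eef_rot': array([-7.78799755e-04,  9.88480802e-01,  1.51344292e-01,  5.38707978e-05]), 'wrist_force': array([ 0.11653062, -0.22505384, -0.69014428]), 'torque': array([ 0.01923017, -0.05780485,  0.01095096]), 'grasp_force': 0.0, 'opening': 1.0019368091382685} 0.019
```

View pics/top0.png

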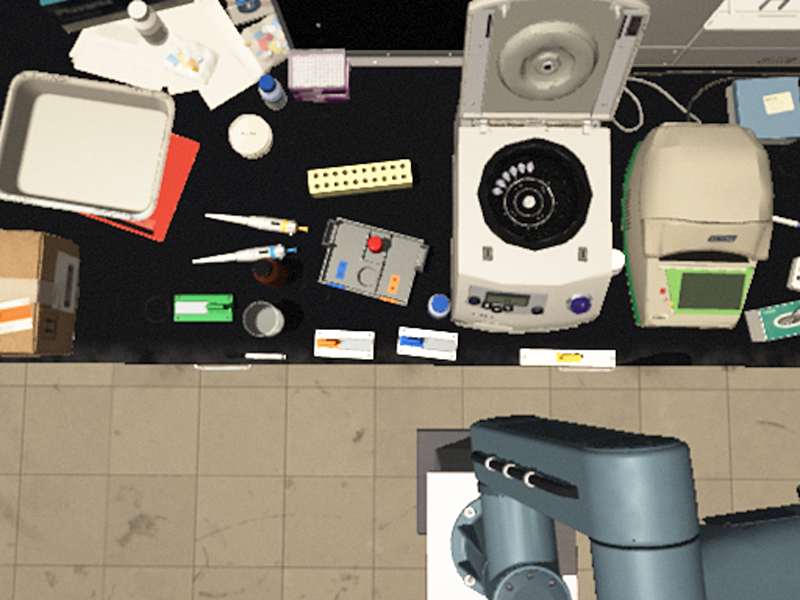

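View pics/scene0.png

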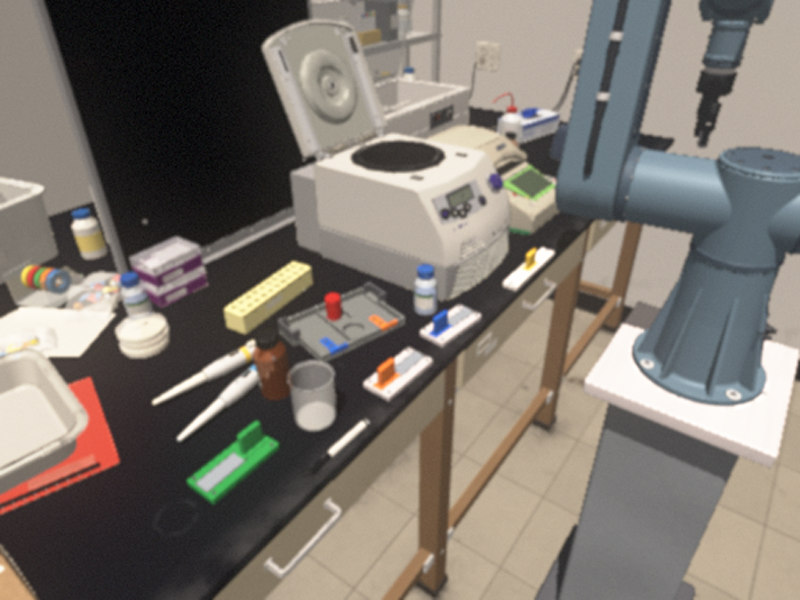

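Top view (800x600 pixels): blue carrier at (427,343), fin toward the left (+y). Orange carrier at (344,343), and the green lookalike at (203,308), which is not meant. Bar with yellow fin at (567,358). The yellow rack at (360,177) is not the bar. Red cap at (375,244); the red folder at (165,190) is not it. Tray at (373,262), with blue mark (341,270) and orange mark (394,285). The blue-capped bottle (439,305) is close by.

```bash
cat > h.py <<'E'
import numpy as np, cv2
from bench import ctrl
def P(n):
    c=ctrl.calibration(n); T=np.linalg.inv(c["world_from_camera"]); D=np.diag([1,-1,-1])
    return c["camera_matrix"]@D@T[:3]
def proj(n,p):
    p=np.atleast_2d(p); q=np.c_[p,np.ones(len(p))]@P(n).T; return q[:,:2]/q[:,2:]
# rectify plane z=h, output: col=(y1-y)/s, row=(x1-x)/s
def rect(im,n,h,x0,x1,y0,y1,s=.0005):
    M=P(n); H=np.c_[M[:,0],M[:,1],M[:,2]*h+M[:,3]]
    A=np.array([[0,-s,x1],[-s,0,y1],[0,0,1.]])
    W,Hh=int((y1-y0)/s),int((x1-x0)/s)
    return cv2.warpPerspective(im,H@A,(W,Hh),flags=cv2.INTER_CUBIC|cv2.WARP_INVERSE_MAP)
E
python3 - <<'E'
from h import *
im=cv2.imread("raw_top.png")
a=rect(im,"top",.012,.28,.42,-.24,.36,.00075)   # 800 x 187
b=rect(im,"top",.018,.42,.68,.1,.42,.00065)   
print(a.shape,b.shape)
out=np.zeros((600,800,3),np.uint8); out[:a.shape[0]]=a[:,:800]; out[190:190+min(410,b.shape[0]),:b.shape[1]]=b[:410]
# white plates
def hsv(i): return cv2.cvtColor(i,cv2.COLOR_BGR2HSV)
R=rect(im,"top",.012,.28,.42,-.24,.36)
m=(R.max(2)>110).astype(np.uint8)
n,l,st,ce=cv2.connectedComponentsWithStats(m)
for i in range(1,n):
    if st[i,4]>3000:
        pts=np.argwhere(l==i)[:,::-1].astype(np.float32); (c,wh,an)=cv2.minAreaRect(pts)
        print("plate",np.round([.42-c[1]*.0005,.36-c[0]*.0005],4),np.round(np.array(wh)*.5),round(an,1))
def blob(name,h,lo,hi,x0,x1,y0,y1):
    R=rect(im,"top",h,x0,x1,y0,y1);m=cv2.inRange(hsv(R),lo,hi)
    n,l,st,ce=cv2.connectedComponentsWithStats(m)
    for i in range(1,n):
        if st[i,4]>200:
            pts=np.argwhere(l==i)[:,::-1].astype(np.float32); (c,wh,an)=cv2.minAreaRect(pts)
            print(name,np.round([x1-c[1]*.0005,y1-c[0]*.0005],4),np.round(np.array(wh)*.5),round(an,1))
blob("blue50",.05,(100,120,60),(130,255,255),.28,.42,.0,.36)
blob("or50",.05,(5,120,60),(20,255,255),.28,.42,.0,.36)
blob("yel50",.05,(20,120,60),(35,255,255),.28,.42,-.24,0)
blob("cap56",.056,(0,130,60),(4,255,255),.45,.68,.1,.42)
blob("cap56b",.056,(172,130,60),(180,255,255),.45,.68,.1,.42)
blob("mkblue6",.012,(100,120,60),(130,255,255),.45,.68,.15,.42)
blob("mkor6",.012,(5,120,60),(20,255,255),.42,.68,.1,.42)
cv2.imwrite("pics/rect.png",out)
E
```

```text
(186, 800, 3) (400, 492, 3)
plate [0.4062 0.3192] [28. 82.] 90.0
plate [0.405  0.1617] [ 30. 132.] 90.0
plate [0.3495 0.0602] [137. 600.] 90.0
yel50 [ 0.3973 -0.1386] [53. 17.] 1.6
cap56 [0.6378 0.2745] [36. 35.] 90.0
mkblue6 [0.5888 0.3506] [17. 39.] 15.3
mkblue6 [0.5528 0.3622] [39. 10.] 14.5
mkor6 [0.5575 0.2348] [20. 41.] 14.5
mkor6 [0.5219 0.2458] [41. 12.] 13.8
mkor6 [0.4285 0.377 ] [16. 49.] 90.0
```

View pics/rect.png

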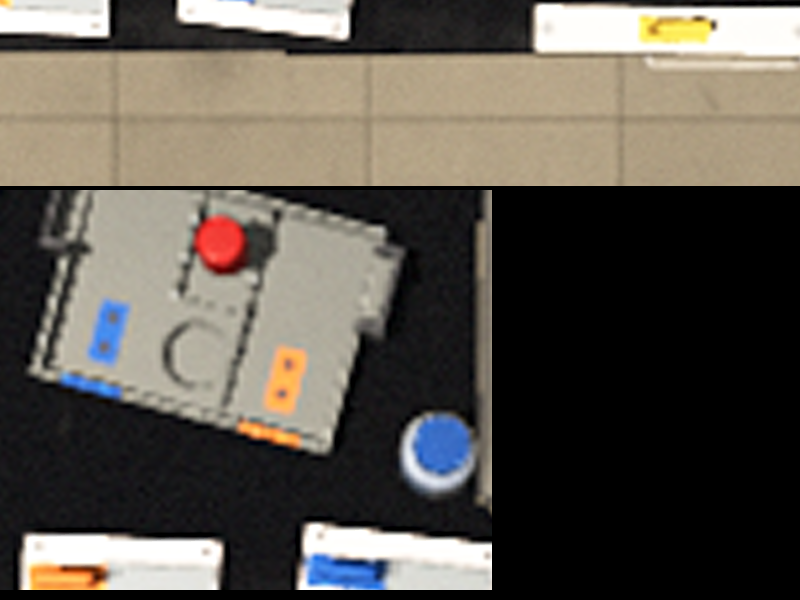

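Rectified crop: the tray is turned about -14.5 deg, and its blue and orange marks are clear. The cap is at (222,243), the cup at (197,353). The carriers extend beyond the crop, so I refit with corrected windows.

```bash
python3 - <<'E'
from h import *
im=cv2.imread("raw_top.png"); s=.0005
def fit(name,h,f,x0,x1,y0,y1,amin=300):
    R=rect(im,"top",h,x0,x1,y0,y1); m=f(R,cv2.cvtColor(R,cv2.COLOR_BGR2HSV)).astype(np.uint8)
    m=cv2.morphologyEx(m,cv2.MORPH_OPEN,np.ones((5,5)))
    n,l,st,ce=cv2.connectedComponentsWithStats(m)
    for i in range(1,n):
        if st[i,4]>amin:
            pts=np.argwhere(l==i)[:,::-1].astype(np.float32); c,wh,an=cv2.minAreaRect(pts)
            print(name,"rect",np.round([x1-c[1]*s,y1-c[0]*s],4),"cen",np.round([x1-ce[i,1]*s,y1-ce[i,0]*s],4),np.round(np.array(wh)*.5,1),round(an,1))
hs=lambda a,b,v=60,sat=120:(lambda R,H:(H[...,0]>=a)&(H[...,0]<=b)&(H[...,1]>sat)&(H[...,2]>v))
fit("plates",.012,lambda R,H:R.max(2)>105,.384,.475,-.26,.15)
fit("plateB",.012,lambda R,H:R.max(2)>105,.385,.475,.1,.24)
fit("plateO",.012,lambda R,H:R.max(2)>105,.385,.475,.24,.42)
fit("finB",.05,hs(100,130),.37,.475,.1,.24)
fit("finO",.05,hs(5,20),.37,.475,.24,.42)
fit("finY",.05,hs(20,35,60,150),.36,.46,-.24,0)
fit("cap",.056,lambda R,H:((H[...,0]<5)|(H[...,0]>172))&(H[...,1]>150)&(H[...,2]>60),.55,.72,.18,.36)
fit("mB6",.006,hs(100,130),.5,.68,.28,.42)
fit("mO6",.006,hs(5,20),.48,.68,.18,.32)
fit("mB20",.02,hs(100,130),.5,.68,.28,.42)
fit("mO20",.02,hs(5,20),.48,.68,.18,.32)
fit("tray20",.02,lambda R,H:(R.max(2)>60),.5,.72,.13,.42,5000)
R=rect(im,"top",.02,.5,.72,.13,.42); cv2.imwrite("pics/tray20.png",R)
R=rect(im,"top",.012,.375,.475,-.24,.4,.0008); 
cv2.imwrite("pics/pl.png",R)
E
```

```text
plates rect [ 0.4622 -0.037 ] cen [ 0.4653 -0.037 ] [ 25.5 276. ] 90.0
plates rect [0.4231 0.124 ] cen [0.4235 0.1231] [58.3 62.7] 5.6
plates rect [ 0.4015 -0.1435] cen [ 0.4005 -0.1416] [ 33. 209.] 90.0
plateB rect [0.4275 0.1621] cen [0.4271 0.1631] [129.5  62.7] 6.3
plateO rect [0.4254 0.3425] cen [0.4252 0.3423] [132.3  62.4] 2.5
finB rect [0.4305 0.195 ] cen [0.43   0.1952] [48. 19.] 5.2
finO rect [0.4254 0.3723] cen [0.4261 0.3724] [47.5 18.8] 0.9
finY rect [ 0.3976 -0.1389] cen [ 0.398  -0.1377] [51.1 15.7] 1.4
cap rect [0.6375 0.2745] cen [0.6379 0.2741] [35. 34.] 90.0
mB6 rect [0.5895 0.3512] cen [0.5896 0.3511] [17.  38.8] 15.2
mB6 rect [0.5535 0.3629] cen [0.5534 0.3627] [39.3  9.4] 14.5
mO6 rect [0.5582 0.2349] cen [0.5583 0.235 ] [19.4 41.3] 14.5
mO6 rect [0.5225 0.2459] cen [0.5224 0.2463] [41.6 11.3] 14.5
mB20 rect [0.5876 0.3498] cen [0.5876 0.3496] [16.9 38.4] 15.2
mB20 rect [0.5519 0.3613] cen [0.5519 0.3613] [39.   9.4] 14.5
mO20 rect [0.5565 0.2345] cen [0.5566 0.2346] [19.4 40.7] 14.0
mO20 rect [0.5211 0.2455] cen [0.521  0.2457] [41.2 11.4] 14.0
tray20 rect [0.607  0.2861] cen [0.6076 0.283 ] [232.5 156.4] 15.1
```

View pics/tray20.png

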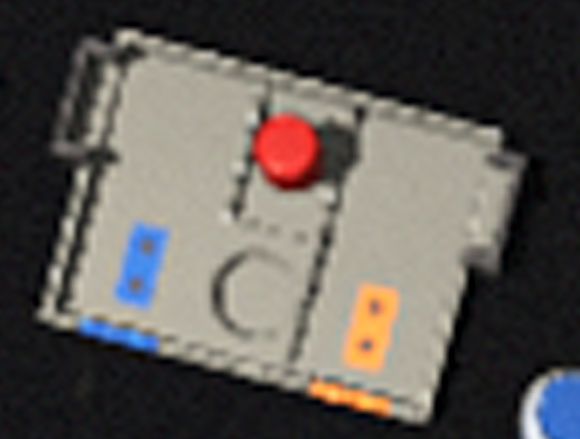

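View pics/pl.png

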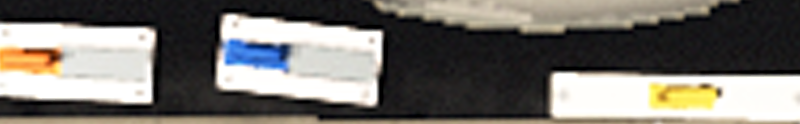

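```bash
cat >> h.py <<'E'
def go(*targets):  # targets (x,y,z,theta_deg[tool x heading]); prints shift cm and dr units from the present pose
    from scipy.spatial.transform import Rotation as Ro
    o=ctrl.get_obs(); w=o["eef_rot"]; R=Ro.from_quat([*w[1:],w[0]]); p=o["eef_pos"]
    th=np.degrees(np.arctan2(*R.as_matrix()[1::-1,0]))
    print("t",round(o["time_s"],2),"p",np.round(p,4),"th",round(th,2),"q",np.round(o["q"],2),"open",round(o["opening"],3),"F",np.round(o["wrist_force"],1),"g",round(o["grasp_force"],1))
    for x,y,z,t in targets:
        t=np.radians(t); c,s=np.cos(t),np.sin(t); Q=Ro.from_matrix(np.array([[c,s,0],[s,-c,0],[0,0,-1]]))
        print((x,y,z),"xyz",np.round(100*R.inv().apply(np.array([x,y,z])-p),2),"dr",np.round(np.degrees((R.inv()*Q).as_rotvec())/6,2))
E
python3 -c "
from h import *
go((.40,.10,.25,75.4))"
```

```text
t 0.1 p [ 0.172  -0.5482  0.2495] th 17.41 q [-1.47  0.18  1.61  0.    1.35 -0.21] open 1.002 F [ 0.1 -0.2 -0.7] g 0.0
(0.4, 0.1, 0.25) xyz [ 4.115e+01 -5.503e+01  5.000e-02] dr [-0.01 -0.01 -9.67]
```

>>> {"fn": "send_rows", "kwargs": {
  "xyz": [
    [5,-6.9,0],
    [10,-13.8,0],
    [15,-20.6,0],
    [20,-27.5,0],
    [25,-34.4,0],
    [30,-41,0],
    [36,-48,0],
    [41.1,-55,0]
  ],
  "dr": [
    [0,0,-1.2],
    [0,0,-2.4],
    [0,0,-3.6],
    [0,0,-4.8],
    [0,0,-6],
    [0,0,-7.2],
    [0,0,-8.4],
    [0,0,-9.67]
  ],
  "jaw": [100,100,100,100,100,100,100,100]
}}

```text
time_s: 1.1
eef_pos: [0.3359, -0.0744, 0.2504]
eef_rot: [0.001, 0.79, 0.613, 0.0]
wrist_force: [0.7, -0.1, -0.7]
opening: 0.997
grasp_force: 0.0
```

```bash
python3 -c "
from h import *
go((.40,.10,.25,75.4),(.41,.275,.18,75.4),(.6414,.2752,.13,75.4))"
```

```text
t 1.1 p [ 0.3359 -0.0744  0.2504] th 75.62 q [-0.57 -0.4   2.13  0.    1.41 -0.32] open 0.997 F [ 0.7 -0.1 -0.7] g 0.0
(0.4, 0.1, 0.25) xyz [18.49  1.88  0.04] dr [0.01 0.   0.04]
(0.41, 0.275, 0.18) xyz [35.69 -1.51  7.03] dr [0.01 0.   0.04]
(0.6414, 0.2752, 0.13) xyz [41.46 20.89 12.06] dr [0.01 0.   0.04]
```

>>> {"fn": "send_rows", "kwargs": {
  "xyz": [
    [6,0.5,0],
    [12,1,0],
    [18,1.5,0],
    [24,0.5,1],
    [30,-0.5,3],
    [35.7,-1.5,5],
    [35.7,-1.5,6],
    [35.7,-1.5,7]
  ],
  "dr": [
    [0,0,0],
    [0,0,0],
    [0,0,0],
    [0,0,0],
    [0,0,0],
    [0,0,0],
    [0,0,0],
    [0,0,0]
  ],
  "jaw": [100,100,100,100,100,100,100,100]
}}

```text
time_s: 2.1
eef_pos: [0.4105, 0.2728, 0.1793]
eef_rot: [-0.0, 0.791, 0.612, -0.001]
wrist_force: [0.1, -0.9, -0.5]
opening: 0.997
grasp_force: 0.0
```

```bash
python3 -c "
from h import *
go((.6414,.2752,.13,75.4),(.6414,.2752,.043,75.4))"
```

```text
t 2.1 p [0.4105 0.2728 0.1793] th 75.49 q [ 0.35  0.08  1.88 -0.    1.19  0.6 ] open 0.997 F [ 0.1 -0.9 -0.5] g 0.0
(0.6414, 0.2752, 0.13) xyz [ 6.02 22.3   4.91] dr [-0.01  0.01  0.02]
(0.6414, 0.2752, 0.043) xyz [ 6.03 22.31 13.61] dr [-0.01  0.01  0.02]
```

>>> {"fn": "send_rows", "kwargs": {
  "xyz": [
    [1.5,5.6,1.2],
    [3,11.2,2.4],
    [4.5,16.8,3.6],
    [6,22.3,4.9],
    [6,22.3,4.9],
    [6,22.3,8],
    [6,22.3,11],
    [6,22.3,13.6]
  ],
  "dr": [
    [0,0,0],
    [0,0,0],
    [0,0,0],
    [0,0,0],
    [0,0,0],
    [0,0,0],
    [0,0,0],
    [0,0,0]
  ],
  "jaw": [100,100,100,100,100,100,100,100]
}}

```text
time_s: 3.1
eef_pos: [0.6415, 0.2733, 0.0443]
eef_rot: [0.0, 0.792, 0.611, -0.0]
wrist_force: [0.7, 0.0, -0.2]
opening: 1.001
grasp_force: 0.0
```

>>> {"fn": "send_rows", "kwargs": {
  "xyz": [
    [0,0,0],
    [0,0,0],
    [0,0,0],
    [0,0,0],
    [0,0,0],
    [0,0,0],
    [0,0,0],
    [0,0,0]
  ],
  "dr": [
    [0,0,0],
    [0,0,0],
    [0,0,0],
    [0,0,0],
    [0,0,0],
    [0,0,0],
    [0,0,0],
    [0,0,0]
  ],
  "jaw": [70,60,50,40,30,20,10,0]
}}

```text
time_s: 4.1
eef_pos: [0.6429, 0.2752, 0.0458]
eef_rot: [0.0, 0.791, 0.612, 0.001]
wrist_force: [-0.4, -0.6, 6.4]
opening: 0.345
grasp_force: 59.8
```

```bash
python3 -c "
from h import *
go((.5731,.2930,.115,75.4))
p=ctrl.get_obs()['eef_pos'];print('cap-rel target', p-np.array([.6414-.5731,.2752-.2930,0]))"
```

```text
t 4.1 p [0.6429 0.2752 0.0458] th 75.44 q [ 0.24  0.67  1.38 -0.    1.09  0.49] open 0.345 F [-0.4 -0.6  6.4] g 59.8
(0.5731, 0.293, 0.115) xyz [-0.03 -7.19 -6.94] dr [ 0.02 -0.01  0.01]
cap-rel target [0.57456738 0.29304119 0.04575689]
```

>>> {"fn": "send_rows", "kwargs": {
  "xyz": [
    [0,0,-1.5],
    [0,0,-4],
    [0,0,-6],
    [0,-2.5,-6],
    [0,-5,-6],
    [0,-7.2,-6],
    [0,-7.2,-6],
    [0,-7.2,-6]
  ],
  "dr": [
    [0,0,0],
    [0,0,0],
    [0,0,0],
    [0,0,0],
    [0,0,0],
    [0,0,0],
    [0,0,0],
    [0,0,0]
  ],
  "jaw": [0,0,0,0,0,0,0,0]
}}

```text
time_s: 5.1
eef_pos: [0.5732, 0.293, 0.105]
eef_rot: [0.0, 0.791, 0.612, 0.001]
wrist_force: [0.1, -0.2, -0.3]
opening: 0.349
grasp_force: 59.3
```

```bash
python3 -c "
from h import *
go((.5731,.2930,.051,75.4),(.5731,.2930,.046,75.4))
im=ctrl.camera('top')[:,:,::-1]; cv2.imwrite('raw1.png',im)
R=rect(im,'top',.02,.5,.72,.13,.42);cv2.imwrite('pics/c1.png',R)"
```

```text
t 5.1 p [0.5732 0.293  0.105 ] th 75.43 q [ 0.29  0.48  1.53 -0.    1.13  0.54] open 0.349 F [ 0.1 -0.2 -0.3] g 59.3
(0.5731, 0.293, 0.051) xyz [-0.01 -0.02  5.4 ] dr [ 0.01 -0.01  0.  ]
(0.5731, 0.293, 0.046) xyz [-0.01 -0.02  5.9 ] dr [ 0.01 -0.01  0.  ]
```

>>> {"fn": "send_rows", "kwargs": {
  "xyz": [
    [0,0,2],
    [0,0,4],
    [0,0,5],
    [0,0,5.3],
    [0,0,5.6],
    [0,0,5.8],
    [0,0,5.9],
    [0,0,5.9]
  ],
  "dr": [
    [0,0,0],
    [0,0,0],
    [0,0,0],
    [0,0,0],
    [0,0,0],
    [0,0,0],
    [0,0,0],
    [0,0,0]
  ],
  "jaw": [0,0,0,0,0,0,0,0]
}}

```text
time_s: 6.15
eef_pos: [0.5726, 0.2932, 0.0458]
eef_rot: [0.0, 0.791, 0.612, 0.0]
wrist_force: [-0.2, -0.8, 0.1]
opening: 0.342
grasp_force: 59.4
```

>>> {"fn": "send_rows", "kwargs": {
  "xyz": [
    [0,0,0],
    [0,0,0],
    [0,0,0],
    [0,0,0],
    [0,0,0],
    [0,0,-2],
    [0,0,-6],
    [0,0,-12]
  ],
  "dr": [
    [0,0,0],
    [0,0,0],
    [0,0,0],
    [0,0,0],
    [0,0,0],
    [0,0,0],
    [0,0,0],
    [0,0,0]
  ],
  "jaw": [45,60,80,100,100,100,100,100]
}}

```text
time_s: 7.15
eef_pos: [0.5712, 0.2927, 0.166]
eef_rot: [-0.001, 0.791, 0.612, -0.001]
wrist_force: [0.9, -0.1, 0.5]
opening: 1.003
grasp_force: 0.0
```

```bash
python3 -c "
from h import *
go((.431,.196,.165,83.9),(.431,.196,.039,83.9))"
```

```text
t 7.15 p [0.5712 0.2927 0.166 ] th 75.42 q [0.29 0.41 1.5  0.   1.24 0.54] open 1.003 F [ 0.9 -0.1  0.5] g 0.0
(0.431, 0.196, 0.165) xyz [-12.89 -11.13   0.15] dr [-0.03  0.01 -1.41]
(0.431, 0.196, 0.039) xyz [-12.87 -11.1   12.75] dr [-0.03  0.01 -1.41]
```

>>> {"fn": "send_rows", "kwargs": {
  "xyz": [
    [-4.3,-3.7,0],
    [-8.6,-7.4,0],
    [-12.9,-11.1,0],
    [-12.9,-11.1,0],
    [-12.9,-11.1,2],
    [-12.9,-11.1,6],
    [-12.9,-11.1,10],
    [-12.9,-11.1,12.7]
  ],
  "dr": [
    [0,0,-0.5],
    [0,0,-1],
    [0,0,-1.41],
    [0,0,-1.41],
    [0,0,-1.41],
    [0,0,-1.41],
    [0,0,-1.41],
    [0,0,-1.41]
  ],
  "jaw": [100,100,100,100,100,100,100,100]
}}

```text
time_s: 8.15
eef_pos: [0.4335, 0.1965, 0.038]
eef_rot: [0.0, 0.744, 0.668, 0.001]
wrist_force: [-0.1, 0.5, 0.5]
opening: 0.999
grasp_force: 0.0
```

>>> {"fn": "send_rows", "kwargs": {
  "xyz": [
    [0,0,0],
    [0,0,0],
    [0,0,0],
    [0,0,0],
    [0,0,0],
    [0,0,0],
    [0,0,0],
    [0,0,0]
  ],
  "dr": [
    [0,0,0],
    [0,0,0],
    [0,0,0],
    [0,0,0],
    [0,0,0],
    [0,0,0],
    [0,0,0],
    [0,0,0]
  ],
  "jaw": [60,45,35,25,15,5,0,0]
}}

```text
time_s: 9.15
eef_pos: [0.4328, 0.1962, 0.0389]
eef_rot: [0.0, 0.744, 0.668, 0.0]
wrist_force: [-0.9, -0.2, 6.1]
opening: 0.104
grasp_force: 59.8
```

```bash
python3 - <<'E'
from h import *
go((.425,.26,.165,125),(.5887,.3509,.15,165.4))
im=ctrl.camera('top')[:,:,::-1]; cv2.imwrite('raw2.png',im)
a=rect(im,'top',.02,.5,.72,.13,.42,.0006); b=rect(im,'scene',.05,.35,.7,.1,.42,.0008)
s=ctrl.camera('scene')[:,:,::-1]; cv2.imwrite('raws2.png',s); s=cv2.resize(s[150:260,170:330],None,fx=3,fy=3,interpolation=cv2.INTER_CUBIC)
out=np.zeros((600,800,3),np.uint8); out[:a.shape[0],:a.shape[1]]=a[:,:800]; h=min(330,600-a.shape[0]-0) ; out[270:600,320:800]=s[:330,:480]
cv2.imwrite('pics/c2.png',out)
E
```

```text
t 9.15 p [0.4328 0.1962 0.0389] th 83.89 q [0.18 0.28 1.99 0.   0.87 0.28] open 0.104 F [-0.9 -0.2  6.1] g 59.8
(0.425, 0.26, 0.165) xyz [  6.26  -1.45 -12.61] dr [ 0.01  0.   -6.85]
(0.5887, 0.3509, 0.15) xyz [ 17.04  13.86 -11.1 ] dr [ 1.000e-02  0.000e+00 -1.359e+01]
```

View pics/c2.png

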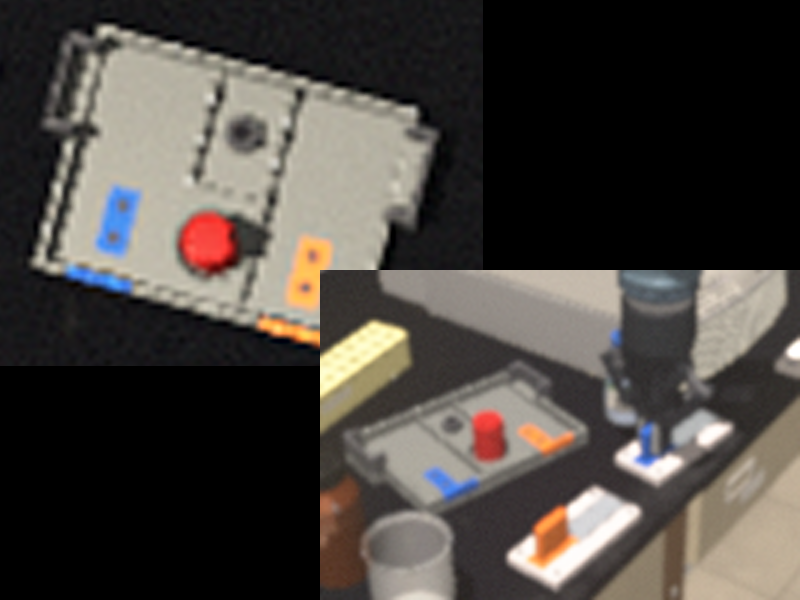

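>>> {"fn": "send_rows", "kwargs": {
  "xyz": [
    [0,0,-2],
    [0,0,-6],
    [0,0,-10],
    [0,0,-13.6],
    [2.5,0,-13.6],
    [5,0,-13.6],
    [7.5,0,-13.6],
    [9,0.5,-13.6]
  ],
  "dr": [
    [0,0,0],
    [0,0,0],
    [0,0,0],
    [0,0,0],
    [0,0,0],
    [0,0,-1],
    [0,0,-2.2],
    [0,0,-3.6]
  ],
  "jaw": [0,0,0,0,0,0,0,0]
}}

```text
time_s: 10.25
eef_pos: [0.4462, 0.286, 0.1737]
eef_rot: [-0.0, 0.603, 0.798, -0.001]
wrist_force: [0.0, -0.6, -1.9]
opening: 0.102
grasp_force: 58.8
```

```bash
python3 -c "
from h import *
go((.5887,.3509,.165,165.4),(.5887,.3509,.1,165.4))"
```

```text
t 10.25 p [0.4462 0.286  0.1737] th 105.8 q [0.35 0.17 1.79 0.   1.19 0.07] open 0.102 F [ 0.  -0.6 -1.9] g 58.8
(0.5887, 0.3509, 0.165) xyz [ 2.36 15.47  0.85] dr [-0.01 -0.01 -9.93]
(0.5887, 0.3509, 0.1) xyz [ 2.36 15.48  7.35] dr [-0.01 -0.01 -9.93]
```

>>> {"fn": "send_rows", "kwargs": {
  "xyz": [
    [0.4,2.5,0],
    [0.8,5,0],
    [1.2,7.5,0],
    [1.6,10,0],
    [2,13,0],
    [2.36,15.5,0],
    [2.36,15.5,0],
    [2.36,15.5,0]
  ],
  "dr": [
    [0,0,-1.5],
    [0,0,-3],
    [0,0,-4.5],
    [0,0,-6],
    [0,0,-7.5],
    [0,0,-9],
    [0,0,-9.93],
    [0,0,-9.93]
  ],
  "jaw": [0,0,0,0,0,0,0,0]
}}

```text
time_s: 11.25
eef_pos: [0.5895, 0.349, 0.173]
eef_rot: [-0.001, 0.13, 0.991, -0.001]
wrist_force: [0.2, 0.1, -1.8]
opening: 0.105
grasp_force: 58.9
```

```bash
python3 -c "
from h import *
go((.5887,.3509,.06,165.4),(.5887,.3509,.0455,165.4))"
```

```text
t 11.25 p [0.5895 0.349  0.173 ] th 165.01 q [ 0.36  0.49  1.37  0.    1.29 -0.95] open 0.105 F [ 0.2  0.1 -1.8] g 58.9
(0.5887, 0.3509, 0.06) xyz [ 0.11  0.17 11.3 ] dr [-0.01 -0.02 -0.07]
(0.5887, 0.3509, 0.0455) xyz [ 0.1   0.17 12.75] dr [-0.01 -0.02 -0.07]
```

>>> {"fn": "send_rows", "kwargs": {
  "xyz": [
    [0.1,0.15,3],
    [0.1,0.15,6],
    [0.1,0.15,8.5],
    [0.1,0.15,9.8],
    [0.1,0.15,10.3],
    [0.1,0.15,10.6],
    [0.1,0.15,10.6],
    [0.1,0.15,10.6]
  ],
  "dr": [
    [0,0,0],
    [0,0,0],
    [0,0,0],
    [0,0,0],
    [0,0,0],
    [0,0,0],
    [0,0,0],
    [0,0,0]
  ],
  "jaw": [0,0,0,0,0,0,0,0]
}}

```text
time_s: 12.25
eef_pos: [0.59, 0.3511, 0.0692]
eef_rot: [0.001, 0.13, 0.992, 0.0]
wrist_force: [0.4, -0.3, -2.3]
opening: 0.108
grasp_force: 58.9
```

```bash
python3 - <<'E'
from h import *
go((.5887,.3509,.0455,165.4))
im=ctrl.camera('top')[:,:,::-1]; a=rect(im,'top',.032,.5,.72,.13,.42,.0007)
s=ctrl.camera('scene')[:,:,::-1]; s=cv2.resize(s[170:240,160:270],None,fx=4,fy=4,interpolation=cv2.INTER_CUBIC)
out=np.zeros((600,800,3),np.uint8); out[:a.shape[0],:a.shape[1]]=a; out[320:600,360:800]=s
cv2.imwrite('pics/c3.png',out)
E
```

```text
t 12.25 p [0.59   0.3511 0.0692] th 165.06 q [ 0.36  0.61  1.41  0.    1.11 -0.95] open 0.108 F [ 0.4 -0.3 -2.3] g 58.9
(0.5887, 0.3509, 0.0455) xyz [ 0.12 -0.06  2.37] dr [ 0.01  0.01 -0.06]
```

View pics/c3.png

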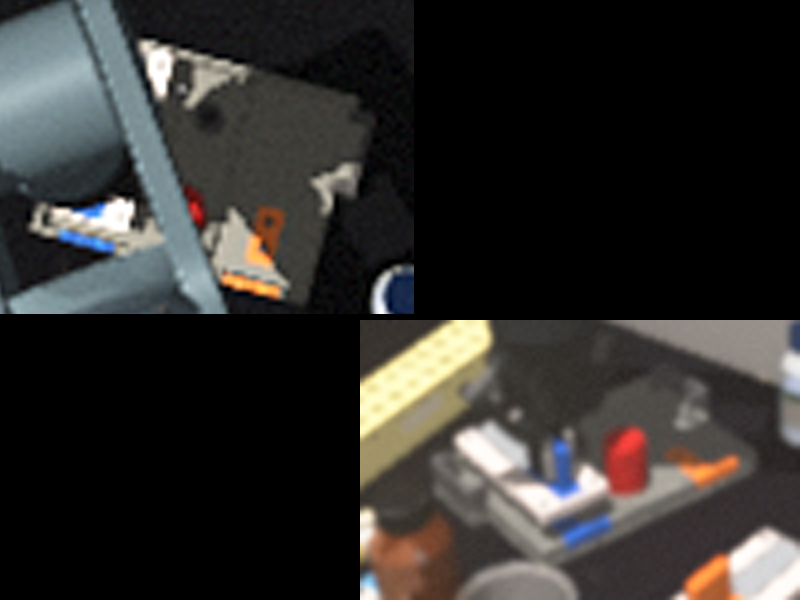

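The carrier hovers squarely over the blue nest: its plate is at (530,470) in the scene inset and its handle at the blue-mark end. I lower it slowly.

>>> {"fn": "send_rows", "kwargs": {
  "xyz": [
    [0.1,0,0.6],
    [0.1,0,1],
    [0.1,0,1.3],
    [0.1,0,1.6],
    [0.1,0,1.9],
    [0.1,0,2.1],
    [0.1,0,2.3],
    [0.1,0,2.35]
  ],
  "dr": [
    [0,0,0],
    [0,0,0],
    [0,0,0],
    [0,0,0],
    [0,0,0],
    [0,0,0],
    [0,0,0],
    [0,0,0]
  ],
  "jaw": [0,0,0,0,0,0,0,0]
}}

```text
time_s: 13.35
eef_pos: [0.5885, 0.3512, 0.0449]
eef_rot: [0.0, 0.13, 0.992, 0.0]
wrist_force: [-1.7, -1.4, 1.3]
opening: 0.103
grasp_force: 59.1
```

>>> {"fn": "send_rows", "kwargs": {
  "xyz": [
    [0,0,0],
    [0,0,0],
    [0,0,0],
    [0,0,0],
    [0,0,-1],
    [0,0,-4],
    [0,0,-8],
    [0,0,-12.5]
  ],
  "dr": [
    [0,0,0],
    [0,0,0],
    [0,0,0],
    [0,0,0],
    [0,0,0],
    [0,0,0],
    [0,0,0],
    [0,0,0]
  ],
  "jaw": [18,24,30,30,30,30,30,30]
}}

```text
time_s: 14.35
eef_pos: [0.5881, 0.3511, 0.1712]
eef_rot: [-0.0, 0.13, 0.992, -0.0]
wrist_force: [0.8, -0.0, 0.4]
opening: 0.299
grasp_force: 0.0
```

```bash
python3 - <<'E'
from h import *
go((.4264,.375,.17,88.1),(.4264,.375,.039,88.1))
E
```

```text
t 14.35 p [0.5881 0.3511 0.1712] th 165.07 q [ 0.37  0.49  1.37  0.    1.28 -0.94] open 0.299 F [ 0.8 -0.   0.4] g 0.0
(0.4264, 0.375, 0.17) xyz [16.24 -1.86  0.13] dr [-1.000e-02 -0.000e+00  1.283e+01]
(0.4264, 0.375, 0.039) xyz [16.24 -1.85 13.23] dr [-1.000e-02 -0.000e+00  1.283e+01]
```

>>> {"fn": "send_rows", "kwargs": {
  "xyz": [
    [2.5,-0.3,0],
    [5,-0.6,0],
    [7.5,-0.9,0],
    [10,-1.2,0],
    [12.5,-1.5,0],
    [15,-1.8,0],
    [16.2,-1.8,0],
    [16.2,-1.8,0]
  ],
  "dr": [
    [0,0,1.7],
    [0,0,3.4],
    [0,0,5.1],
    [0,0,6.8],
    [0,0,8.5],
    [0,0,10.2],
    [0,0,11.8],
    [0,0,12.83]
  ],
  "jaw": [30,60,100,100,100,100,100,100]
}}

```text
time_s: 15.35
eef_pos: [0.4264, 0.376, 0.1707]
eef_rot: [0.0, 0.72, 0.694, 0.0]
wrist_force: [-0.5, 0.5, 0.3]
opening: 1.0
grasp_force: 0.0
```

```bash
python3 - <<'E'
from h import *
go((.4270,.375,.039,88.1))
E
```

```text
t 15.35 p [0.4264 0.376  0.1707] th 87.91 q [0.51 0.25 1.7  0.   1.2  0.55] open 1.0 F [-0.5  0.5  0.3] g 0.0
(0.427, 0.375, 0.039) xyz [-0.11  0.05 13.17] dr [ 0.01 -0.01 -0.03]
```

>>> {"fn": "send_rows", "kwargs": {
  "xyz": [
    [0,0,3],
    [0,0,6],
    [0,0,9],
    [0,0,11.5],
    [0,0,13.2],
    [0,0,13.2],
    [0,0,13.2],
    [0,0,13.2]
  ],
  "dr": [
    [0,0,0],
    [0,0,0],
    [0,0,0],
    [0,0,0],
    [0,0,0],
    [0,0,0],
    [0,0,0],
    [0,0,0]
  ],
  "jaw": [100,100,100,100,100,100,70,50]
}}

```text
time_s: 16.35
eef_pos: [0.4282, 0.3761, 0.0391]
eef_rot: [0.0, 0.719, 0.695, 0.001]
wrist_force: [1.2, -0.2, 0.1]
opening: 0.602
grasp_force: 0.0
```

>>> {"fn": "send_rows", "kwargs": {
  "xyz": [
    [0,0,0],
    [0,0,0],
    [0,0,0],
    [0,0,0],
    [0,0,0],
    [0,0,0],
    [0,0,0],
    [0,0,0]
  ],
  "dr": [
    [0,0,0],
    [0,0,0],
    [0,0,0],
    [0,0,0],
    [0,0,0],
    [0,0,0],
    [0,0,0],
    [0,0,0]
  ],
  "jaw": [40,30,20,10,0,0,0,0]
}}

```text
time_s: 17.35
eef_pos: [0.4274, 0.3756, 0.038]
eef_rot: [0.0, 0.719, 0.695, 0.0]
wrist_force: [-0.2, -0.4, 3.4]
opening: 0.104
grasp_force: 59.0
```

```bash
python3 - <<'E'
from h import *
go((.5585,.2347,.175,165.4))
im=ctrl.camera('top')[:,:,::-1]; cv2.imwrite('raw4.png',im); a=rect(im,'top',.018,.37,.72,.13,.45,.0006)
cv2.imwrite('pics/c4.png',a); print(a.shape)
E
```

```text
t 17.35 p [0.4274 0.3756 0.038 ] th 88.09 q [0.51 0.45 1.75 0.   0.94 0.55] open 0.104 F [-0.2 -0.4  3.4] g 59.0
(0.5585, 0.2347, 0.175) xyz [-13.65  13.58 -13.7 ] dr [  0.    -0.   -12.89]
(583, 533, 3)
```

View pics/c4.png

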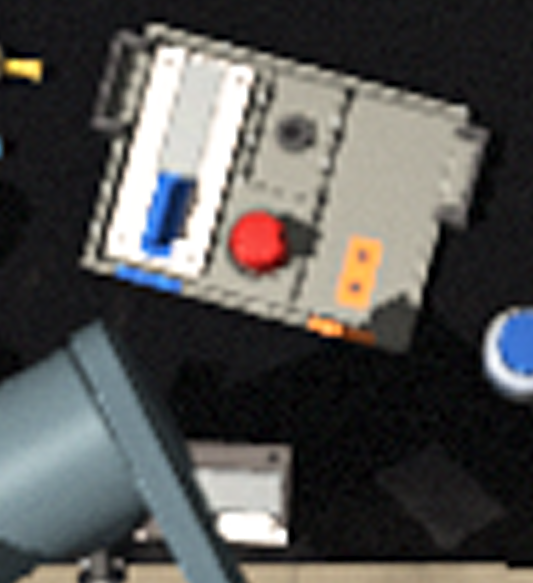

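Blue carrier sits centred in its nest (175,160), cap in the cup (258,242), and the orange carrier is gripped. I carry it over.

>>> {"fn": "send_rows", "kwargs": {
  "xyz": [
    [0,0,-2],
    [0,0,-6],
    [0,0,-10],
    [0,0,-13.7],
    [0,1,-13.7],
    [-1,3,-13.7],
    [-3,6,-13.7],
    [-5,8.5,-13.7]
  ],
  "dr": [
    [0,0,0],
    [0,0,0],
    [0,0,0],
    [0,0,0],
    [0,0,-1.5],
    [0,0,-3],
    [0,0,-4.5],
    [0,0,-6]
  ],
  "jaw": [0,0,0,0,0,0,0,0]
}}

```text
time_s: 18.4
eef_pos: [0.5113, 0.3222, 0.1758]
eef_rot: [0.0, 0.466, 0.885, 0.0]
wrist_force: [0.6, 0.5, -1.8]
opening: 0.105
grasp_force: 58.6
```

```bash
python3 - <<'E'
from h import *
go((.5585,.2347,.175,165.2))
E
```

```text
t 18.4 p [0.5113 0.3222 0.1758] th 124.41 q [ 0.37  0.32  1.6  -0.    1.23 -0.23] open 0.105 F [ 0.6  0.5 -1.8] g 58.6
(0.5585, 0.2347, 0.175) xyz [-9.89 -1.05  0.08] dr [ 0.   0.  -6.8]
```

>>> {"fn": "send_rows", "kwargs": {
  "xyz": [
    [-2,-0.2,0],
    [-4,-0.4,0],
    [-6,-0.6,0],
    [-8,-0.8,0],
    [-9.9,-1,0],
    [-9.9,-1,2],
    [-9.9,-1,5],
    [-9.9,-1,8]
  ],
  "dr": [
    [0,0,-1.5],
    [0,0,-3],
    [0,0,-4.5],
    [0,0,-6],
    [0,0,-6.8],
    [0,0,-6.8],
    [0,0,-6.8],
    [0,0,-6.8]
  ],
  "jaw": [0,0,0,0,0,0,0,0]
}}

```text
time_s: 19.4
eef_pos: [0.5565, 0.2358, 0.093]
eef_rot: [-0.001, 0.132, 0.991, -0.0]
wrist_force: [0.6, -0.2, -2.1]
opening: 0.11
grasp_force: 58.7
```

```bash
python3 - <<'E'
from h import *
go((.5585,.2347,.068,165.2),(.5585,.2347,.044,165.2))
E
```

```text
t 19.4 p [0.5565 0.2358 0.093 ] th 164.78 q [ 0.2   0.43  1.64  0.    1.08 -1.1 ] open 0.11 F [ 0.6 -0.2 -2.1] g 58.7
(0.5585, 0.2347, 0.068) xyz [-0.22 -0.05  2.5 ] dr [-0.   -0.01 -0.07]
(0.5585, 0.2347, 0.044) xyz [-0.22 -0.05  4.9 ] dr [-0.   -0.01 -0.07]
```

>>> {"fn": "send_rows", "kwargs": {
  "xyz": [
    [-0.15,0,0.6],
    [-0.15,0,1.4],
    [-0.15,0,2],
    [-0.15,0,2.5],
    [-0.15,0,2.5],
    [-0.15,0,2.9],
    [-0.15,0,3.2],
    [-0.15,0,3.5]
  ],
  "dr": [
    [0,0,0],
    [0,0,0],
    [0,0,0],
    [0,0,0],
    [0,0,0],
    [0,0,0],
    [0,0,0],
    [0,0,0]
  ],
  "jaw": [0,0,0,0,0,0,0,0]
}}

```text
time_s: 20.4
eef_pos: [0.5592, 0.2348, 0.0596]
eef_rot: [-0.0, 0.132, 0.991, 0.0]
wrist_force: [-0.2, 0.6, -1.1]
opening: 0.104
grasp_force: 58.6
```

```bash
python3 - <<'E'
from h import *
go((.5585,.2347,.044,165.2))
E
```

```text
t 20.4 p [0.5592 0.2348 0.0596] th 164.88 q [ 0.2   0.48  1.64  0.    1.02 -1.11] open 0.104 F [-0.2  0.6 -1.1] g 58.6
(0.5585, 0.2347, 0.044) xyz [ 0.07 -0.03  1.56] dr [ 0.   -0.   -0.05]
```

>>> {"fn": "send_rows", "kwargs": {
  "xyz": [
    [0.05,0,0.3],
    [0.05,0,0.6],
    [0.05,0,0.8],
    [0.05,0,1],
    [0.05,0,1.2],
    [0.05,0,1.4],
    [0.05,0,1.5],
    [0.05,0,1.55]
  ],
  "dr": [
    [0,0,0],
    [0,0,0],
    [0,0,0],
    [0,0,0],
    [0,0,0],
    [0,0,0],
    [0,0,0],
    [0,0,0]
  ],
  "jaw": [0,0,0,0,0,0,0,0]
}}

```text
time_s: 21.4
eef_pos: [0.5588, 0.2349, 0.0442]
eef_rot: [-0.0, 0.132, 0.991, 0.0]
wrist_force: [0.1, -0.5, -2.1]
opening: 0.105
grasp_force: 58.6
```

>>> {"fn": "send_rows", "kwargs": {
  "xyz": [
    [0,0,0.07],
    [0,0,0.1],
    [0,0,0.1],
    [0,0,0.1],
    [0,0,0.1],
    [0,0,-1],
    [0,0,-5],
    [0,0,-10]
  ],
  "dr": [
    [0,0,0],
    [0,0,0],
    [0,0,0],
    [0,0,0],
    [0,0,0],
    [0,0,0],
    [0,0,0],
    [0,0,0]
  ],
  "jaw": [0,0,18,25,30,30,30,30]
}}

```text
time_s: 22.4
eef_pos: [0.558, 0.2347, 0.1449]
eef_rot: [-0.001, 0.132, 0.991, -0.0]
wrist_force: [0.3, 0.9, -0.3]
opening: 0.303
grasp_force: 0.0
```

```bash
python3 - <<'E'
from h import *
go((.40,.16,.20,120),(.40,-.143,.20,89),(.399,-.143,.039,89))
E
```

```text
t 22.4 p [0.558  0.2347 0.1449] th 164.88 q [ 0.2   0.36  1.61  0.    1.17 -1.1 ] open 0.303 F [ 0.3  0.9 -0.3] g 0.0
(0.4, 0.16, 0.2) xyz [ 13.31 -11.34  -5.47] dr [-0.02 -0.01  7.48]
(0.4, -0.143, 0.2) xyz [  5.41 -40.59  -5.46] dr [-2.000e-02 -1.000e-02  1.265e+01]
(0.399, -0.143, 0.039) xyz [  5.48 -40.6   10.64] dr [-2.000e-02 -1.000e-02  1.265e+01]
```

>>> {"fn": "send_rows", "kwargs": {
  "xyz": [
    [4.4,-3.8,-2],
    [8.8,-7.6,-4],
    [13.3,-11.3,-5.5],
    [12,-16.8,-5.5],
    [10.7,-22.3,-5.5],
    [9.4,-28,-5.5],
    [7.4,-34,-5.5],
    [5.4,-40.6,-5.5]
  ],
  "dr": [
    [0,0,1.6],
    [0,0,3.2],
    [0,0,4.8],
    [0,0,6.4],
    [0,0,8],
    [0,0,9.6],
    [0,0,11.2],
    [0,0,12.65]
  ],
  "jaw": [30,30,30,30,30,60,60,60]
}}

```text
time_s: 23.4
eef_pos: [0.4006, -0.138, 0.2006]
eef_rot: [0.001, 0.715, 0.699, 0.0]
wrist_force: [0.1, 0.4, -0.1]
opening: 0.601
grasp_force: 0.0
```

```bash
python3 - <<'E'
from h import *
go((.399,-.143,.12,89),(.399,-.143,.039,89))
im=ctrl.camera('top')[:,:,::-1]; cv2.imwrite('raw5.png',im); a=rect(im,'top',.018,.37,.72,.13,.43,.0008); b=rect(im,'top',.012,.36,.5,-.27,.0,.001); s=ctrl.camera('scene')[:,:,::-1]; cv2.imwrite('raws5.png',s); s=cv2.resize(s[150:260,170:370],None,fx=2,fy=2,interpolation=cv2.INTER_CUBIC)
out=np.zeros((600,800,3),np.uint8); out[:a.shape[0],:a.shape[1]]=a; out[440:440+b.shape[0],:b.shape[1]]=b; out[:220,400:]=s
s2=cv2.resize(cv2.imread('raws5.png')[145:210,290:400],None,fx=4,fy=4,interpolation=cv2.INTER_CUBIC); out[240:500,360:800]=s2
cv2.imwrite('pics/c5.png',out)
E
```

```text
t 23.4 p [ 0.4006 -0.138   0.2006] th 88.69 q [-0.61 -0.12  2.02  0.    1.24 -0.59] open 0.601 F [ 0.1  0.4 -0.1] g 0.0
(0.399, -0.143, 0.12) xyz [-0.5  -0.17  8.06] dr [ 0.02  0.01 -0.05]
(0.399, -0.143, 0.039) xyz [-0.49 -0.19 16.16] dr [ 0.02  0.01 -0.05]
```

View pics/c5.png

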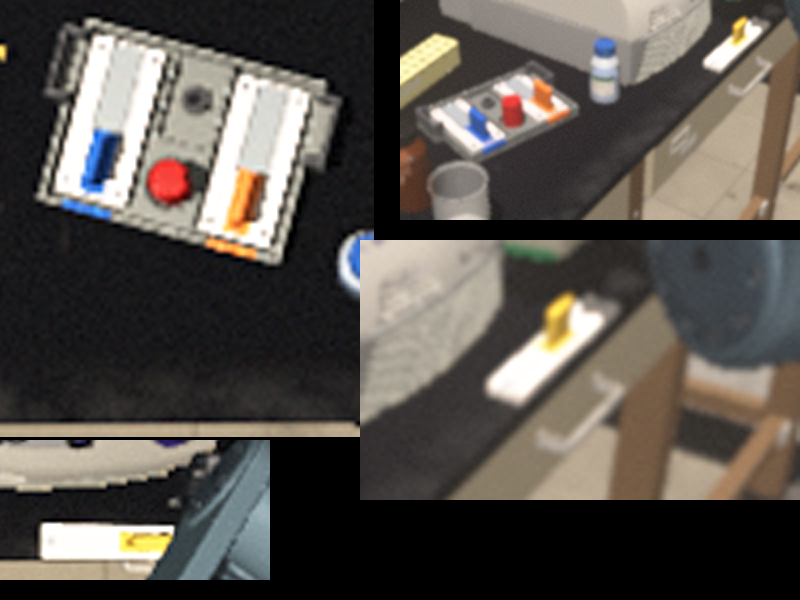

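Both carriers and the cap lie home in the tray; the bar is at (110,540) bottom-left, its fin clear. I descend onto the bar.

>>> {"fn": "send_rows", "kwargs": {
  "xyz": [
    [-0.3,-0.1,3],
    [-0.5,-0.1,6],
    [-0.5,-0.1,9],
    [-0.5,-0.1,12],
    [-0.5,-0.1,14.5],
    [-0.5,-0.1,16.15],
    [-0.5,-0.1,16.15],
    [-0.5,-0.1,16.15]
  ],
  "dr": [
    [0,0,0],
    [0,0,0],
    [0,0,0],
    [0,0,0],
    [0,0,0],
    [0,0,0],
    [0,0,0],
    [0,0,0]
  ],
  "jaw": [60,60,60,60,60,60,60,60]
}}

```text
time_s: 24.5
eef_pos: [0.4001, -0.1408, 0.0387]
eef_rot: [0.001, 0.713, 0.701, 0.0]
wrist_force: [-0.0, 0.2, 0.6]
opening: 0.599
grasp_force: 0.0
```

>>> {"fn": "send_rows", "kwargs": {
  "xyz": [
    [0,0,0],
    [0,0,0],
    [0,0,0],
    [0,0,0],
    [0,0,0],
    [0,0,0],
    [0,0,0],
    [0,0,0]
  ],
  "dr": [
    [0,0,0],
    [0,0,0],
    [0,0,0],
    [0,0,0],
    [0,0,0],
    [0,0,0],
    [0,0,0],
    [0,0,0]
  ],
  "jaw": [40,30,20,10,0,0,0,0]
}}

```text
time_s: 25.5
eef_pos: [0.3997, -0.1409, 0.0381]
eef_rot: [0.0, 0.713, 0.701, 0.0]
wrist_force: [-1.3, 0.6, 5.6]
opening: 0.107
grasp_force: 58.9
```

```bash
python3 - <<'E'
from h import *
go((.4,-.143,.19,89),(.4,.255,.19,89))
E
```

```text
t 25.5 p [ 0.3997 -0.1409  0.0381] th 88.98 q [-0.62  0.18  2.12 -0.    0.84 -0.6 ] open 0.107 F [-1.3  0.6  5.6] g 58.9
(0.4, -0.143, 0.19) xyz [ -0.21   0.04 -15.19] dr [ 0.  0. -0.]
(0.4, 0.255, 0.19) xyz [ 39.58  -0.67 -15.2 ] dr [ 0.  0. -0.]
```

>>> {"fn": "send_rows", "kwargs": {
  "xyz": [
    [0,0,-2],
    [0,0,-6],
    [0,0,-10],
    [0,0,-14],
    [0.5,0,-16],
    [4,0,-16],
    [9,0,-16],
    [14,0,-16]
  ],
  "dr": [
    [0,0,0],
    [0,0,0],
    [0,0,0],
    [0,0,0],
    [0,0,0],
    [0,0,0],
    [0,0,0],
    [0,0,0]
  ],
  "jaw": [0,0,0,0,0,0,0,0]
}}

```text
time_s: 26.5
eef_pos: [0.4015, 0.0005, 0.1975]
eef_rot: [-0.0, 0.714, 0.7, 0.0]
wrist_force: [0.7, 1.4, -1.3]
opening: 0.106
grasp_force: 58.8
```

>>> {"fn": "send_rows", "kwargs": {
  "xyz": [
    [4.5,0,0],
    [9,0,0],
    [13.5,0,0],
    [18,0,0],
    [22.5,0,0],
    [26.5,0,0],
    [26.5,0,0],
    [26.5,0,0]
  ],
  "dr": [
    [0,0,0],
    [0,0,0],
    [0,0,0],
    [0,0,0],
    [0,0,0],
    [0,0,0],
    [0,0,0],
    [0,0,0]
  ],
  "jaw": [0,0,0,0,0,0,0,0]
}}

```text
time_s: 27.5
eef_pos: [0.4061, 0.2639, 0.1971]
eef_rot: [-0.0, 0.713, 0.701, -0.001]
wrist_force: [-0.4, 0.7, -1.3]
opening: 0.107
grasp_force: 58.7
```

```bash
python3 - <<'E'
from h import *
go((.6419,.2765,.17,75.4))
E
```

```text
t 27.5 p [0.4061 0.2639 0.1971] th 89.03 q [ 0.33  0.03  1.88 -0.    1.23  0.35] open 0.107 F [-0.4  0.7 -1.3] g 58.7
(0.6419, 0.2765, 0.17) xyz [ 1.67 23.56  2.68] dr [-0.01  0.01  2.27]
```

>>> {"fn": "send_rows", "kwargs": {
  "xyz": [
    [0.3,4,0],
    [0.6,8,0],
    [0.9,12,0],
    [1.2,16,0],
    [1.5,20,1],
    [1.7,23.5,3],
    [1.7,23.5,5.5],
    [1.7,23.5,7.5]
  ],
  "dr": [
    [0,0,0.4],
    [0,0,0.8],
    [0,0,1.2],
    [0,0,1.6],
    [0,0,2],
    [0,0,2.27],
    [0,0,2.27],
    [0,0,2.27]
  ],
  "jaw": [0,0,0,0,0,0,0,0]
}}

```text
time_s: 28.5
eef_pos: [0.6417, 0.2752, 0.1208]
eef_rot: [-0.0, 0.792, 0.61, -0.001]
wrist_force: [-0.4, 1.1, -2.3]
opening: 0.108
grasp_force: 59.1
```

```bash
python3 - <<'E'
from h import *
go((.6419,.2765,.08,75.4),(.6419,.2765,.056,75.4))
im=ctrl.camera('top')[:,:,::-1]; cv2.imwrite('raw6.png',im); a=rect(im,'top',.07,.5,.72,.13,.43,.0006); s=ctrl.camera('scene')[:,:,::-1]; cv2.imwrite('raws6.png',s); s=cv2.resize(s[160:240,160:290],None,fx=4,fy=4,interpolation=cv2.INTER_CUBIC)
out=np.zeros((600,800,3),np.uint8); out[:a.shape[0],:a.shape[1]]=a; out[280:600,280:800]=s
cv2.imwrite('pics/c6.png',out)
E
```

```text
t 28.5 p [0.6417 0.2752 0.1208] th 75.25 q [ 0.24  0.57  1.36 -0.    1.21  0.49] open 0.108 F [-0.4  1.1 -2.3] g 59.1
(0.6419, 0.2765, 0.08) xyz [ 0.14 -0.    4.08] dr [-0.02  0.01 -0.02]
(0.6419, 0.2765, 0.056) xyz [0.14 0.   6.48] dr [-0.02  0.01 -0.02]
```

View pics/c6.png

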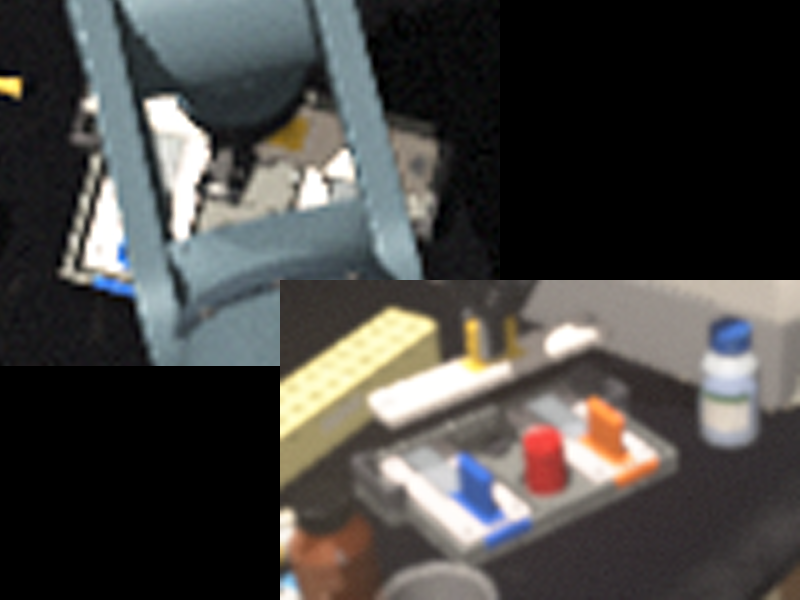

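The bar hangs straight above the saddles: it spans (375,400) to (600,335) in the inset, with saddles at (380,480) and (615,385). I lower it.

>>> {"fn": "send_rows", "kwargs": {
  "xyz": [
    [0.1,0,1],
    [0.1,0,2],
    [0.1,0,3],
    [0.1,0,3.8],
    [0.1,0,4.3],
    [0.1,0,4.7],
    [0.1,0,5],
    [0.1,0,5.3]
  ],
  "dr": [
    [0,0,0],
    [0,0,0],
    [0,0,0],
    [0,0,0],
    [0,0,0],
    [0,0,0],
    [0,0,0],
    [0,0,0]
  ],
  "jaw": [0,0,0,0,0,0,0,0]
}}

```text
time_s: 29.6
eef_pos: [0.6423, 0.278, 0.0699]
eef_rot: [0.0, 0.791, 0.611, 0.0]
wrist_force: [-0.1, 0.2, -1.3]
opening: 0.106
grasp_force: 59.1
```

```bash
python3 - <<'E'
from h import *
go((.6419,.2765,.056,75.4))
E
```

```text
t 29.6 p [0.6423 0.278  0.0699] th 75.37 q [0.24 0.64 1.37 0.   1.13 0.49] open 0.106 F [-0.1  0.2 -1.3] g 59.1
(0.6419, 0.2765, 0.056) xyz [-0.16 -0.    1.39] dr [ 0.   -0.   -0.01]
```

>>> {"fn": "send_rows", "kwargs": {
  "xyz": [
    [-0.1,0,0.2],
    [-0.1,0,0.4],
    [-0.1,0,0.6],
    [-0.1,0,0.8],
    [-0.1,0,1],
    [-0.1,0,1.2],
    [-0.1,0,1.35],
    [-0.1,0,1.4]
  ],
  "dr": [
    [0,0,0],
    [0,0,0],
    [0,0,0],
    [0,0,0],
    [0,0,0],
    [0,0,0],
    [0,0,0],
    [0,0,0]
  ],
  "jaw": [0,0,0,0,0,0,0,0]
}}

```text
time_s: 30.6
eef_pos: [0.642, 0.277, 0.0562]
eef_rot: [0.0, 0.791, 0.611, 0.0]
wrist_force: [-1.9, -0.1, 3.6]
opening: 0.104
grasp_force: 59.6
```

>>> {"fn": "send_rows", "kwargs": {
  "xyz": [
    [0,0,0],
    [0,0,0],
    [0,0,0],
    [0,0,0],
    [0,0,-1],
    [0,0,-4],
    [0,0,-9],
    [0,0,-14]
  ],
  "dr": [
    [0,0,0],
    [0,0,0],
    [0,0,0],
    [0,0,0],
    [0,0,0],
    [0,0,0],
    [0,0,0],
    [0,0,0]
  ],
  "jaw": [18,25,35,40,40,40,40,40]
}}

```text
time_s: 31.6
eef_pos: [0.6418, 0.277, 0.1978]
eef_rot: [0.0, 0.791, 0.611, 0.0]
wrist_force: [0.6, 0.5, -0.3]
opening: 0.395
grasp_force: 0.0
```

>>> {"fn": "send_rows", "kwargs": {
  "xyz": [
    [0,-5,0],
    [0,-10,0],
    [0,-15,0],
    [0,-20,0],
    [0,-24,0],
    [-5,-25,0],
    [-10,-26,0],
    [-15,-27,0]
  ],
  "dr": [
    [0,0,0],
    [0,0,0],
    [0,0,0],
    [0,0,0],
    [0,0,0],
    [0,0,0],
    [0,0,0],
    [0,0,0]
  ],
  "jaw": [40,40,40,40,40,40,40,40]
}}

```text
time_s: 32.6
eef_pos: [0.3421, 0.1992, 0.1966]
eef_rot: [0.001, 0.791, 0.612, 0.001]
wrist_force: [0.1, -0.5, 1.5]
opening: 0.4
grasp_force: 0.0
```

```bash
python3 - <<'E'
from h import *
go()
im=ctrl.camera('top')[:,:,::-1]; cv2.imwrite('raw7.png',im); a=rect(im,'top',.03,.5,.72,.13,.43,.0006); s=ctrl.camera('scene')[:,:,::-1]; s=cv2.resize(s[160:240,160:290],None,fx=4,fy=4,interpolation=cv2.INTER_CUBIC)
out=np.zeros((600,800,3),np.uint8); out[:a.shape[0],:a.shape[1]]=a; out[280:600,280:800]=s
cv2.imwrite('pics/c7.png',out)
E
```

```text
t 32.6 p [0.3421 0.1992 0.1966] th 75.45 q [ 0.23 -0.19  2.09 -0.    1.24  0.48] open 0.4 F [ 0.1 -0.5  1.5] g 0.0
```

View pics/c7.png

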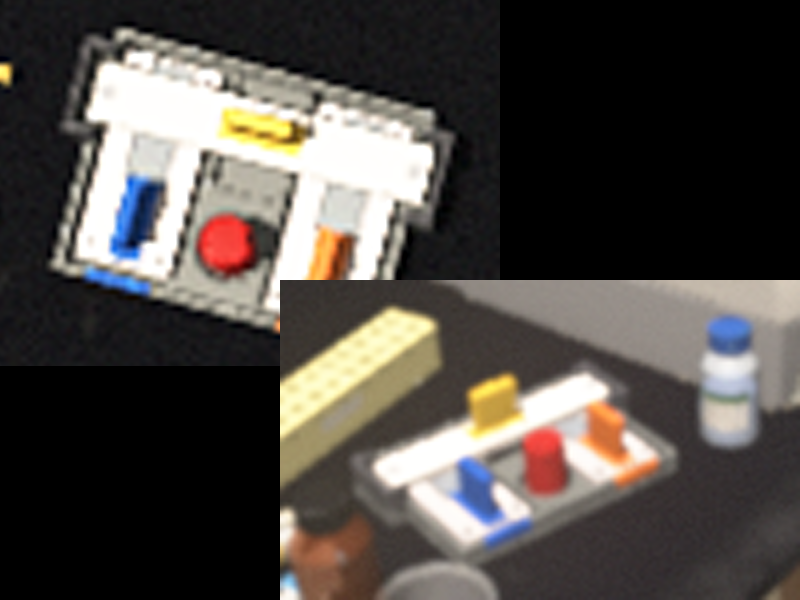

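The bar lies seated in both saddles, from (95,90) to (435,180), and everything else is home. Handing in.

```bash
python3 -c "
from bench import ctrl
print(ctrl.hand_in())"
```

```text
the job is handed in; nothing more can be done
None
```

The tray is kitted and handed in at about 33 s: in the last pictures the cap is in its cup, both carriers are in their nests with handles at the marked ends, and the bar is down in both saddles. The hand-in returned no verdict.

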